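# Tip the drawer fronts onto their backs for spraying

## Robot

A 7-joint arm with a two-finger parallel gripper is mounted at the origin on the work surface. World frame = base frame: x ahead of the robot, y to its left, z up, the work surface at z = 0. Lengths are in m, angles in rad, forces in N, time in s.
With the tool pointing down it reaches from about 0.425 to 0.875 m from the base axis. Payload 9.9 kg.
Tool frame: the origin (TCP) lies at the very end of the fingers, on their centre line; the grasp point (between the pads) lies 19 mm behind it (bot.pinch_z is the distance from the TCP to the grasp point, in m); z points along the fingers, y is the line along which they close (so a half turn about z gives the same grasp; the last joint's range is limited). The gripper opens to 85 mm and grips with 20 to 120 N. Pads are 22 mm wide; open, the fingers measure 114 mm over their backs; the gripper's body (76 mm by 85 mm) begins 54 mm behind the grasp point. The pads swing forward as they close: fully open they stand 13 mm farther back than shut.
Start: joints at [-1.271, 0.576, 0.025, 1.437, -0.015, 1.129, -0.057], TCP at [0.253, 0.626, 0.231] pointing down, gripper open.
Joint ranges: [-2.76, 2.76], [-0.34, 2.15], [-1.52, 1.57], [0.19, 2.46], [-1.09, 4.23], [0.17, 1.99], [-2.82, 2.82]. Speed limits (rad/s): [2.22, 2.22, 3.01, 3.01, 3.14, 3.14, 3.14].

## Interface

Orientations are given as a rotation vector (axis times angle).
In Python, from station import bot gives the robot as it stands.
- The arm moves only by the shell command python3 -m handwheel 'ROWS' [OPENING] [FORCE]. ROWS is JSON, one flat list of numbers, 4 for each row, row after row: the shift along the tool's x, y, z normalised to -1 to 1, where 1 is 0.15 m, then the turn about the tool's z normalised to -1 to 1, where 1 is pi rad. A call has 1 to 20 rows; each row is the pose to reach, as a shift and turn from the pose commanded when the call began, along the tool's axes at that moment, turning the shorter way round; what a row does not reach only later rows make up. A row lasts 1/8 s, in which the tool goes at most 62.5 mm and 10.7 degrees, less where a joint would pass 70% of its speed; a pose out of reach is approached as far as the arm can. A call with a number of a shift or a turn outside -1 to 1 is refused whole. A call with a gripper value outside its range is refused whole. OPENING is the opening, from -1 (shut) to 1 (fully open), set as the call begins (- or left out, the last holds). The fingers move at their own pace and stop on an object; FORCE is the grip in N (left out, the last holds). Time passes only in rows, so rows that repeat a pose let the fingers close. It gives the time, the measured TCP pose, the force, the opening and the grip force at its end, in the units of the state.
- bot.observe(): the state, without advancing time (a new reading comes with each control period).
- bot.grab_frame(name): name is "scene" or "top" or "wrist"; returns a dict with "img" (420x560x3 uint8, red, green, blue), "fx", "fy", "cx", "cy" (pixels), "rvec" (rotation vector, rad) and "tvec" (3), from world to camera coordinates, as OpenCV has them. Camera axes: x right, y down, z forward; pixel columns grow to the right and rows downward; lengths in m; the calibration is good to about 2 mm. A picture is of the moment at which its call begins. There is no depth.
- bot.job_done(): hands the job in; it is judged then, once.
Trained networks look in the newest picture that a camera, given by its name, has taken for a name from the list of things; names that differ only in an ending like _2 or _b are one class to them, and where a whole thing is asked for, a point or a joint stands for the part that bears it (a point fixed in the world has none). Each returns a list of dicts, best first, with "conf" (0 to 1); they miss things now and then, are a little off and sometimes report something else, mostly with a low value. They report only what shows in the picture. A call takes as long as a camera call. They do not tell look-alikes from the thing itself.
- bot.outline_of(camera, name): "region" (420x560 bool, what is visible of it).
- bot.spot_point(camera, name): "position" ([x, y, z] in m, in world coordinates, good to about 4 mm: a listed point, or the origin of a listed thing).
The state is a dict: "time_s": time; "qpos": joint angles; "dq": joint speeds; "joint_torque": joint torques, N m; "position": TCP position; "tool_rot": TCP orientation; "ft_force": force on the tool from outside, world axes, zero at the start; "wrist_torque": the same for the moment, N m; "opening": finger opening in m; "grip_force": force on a finger pad.
Only numpy, scipy, OpenCV 4.12 (cv2) and the standard library are available. Lean on these libraries where they do the work, as an engineer would, in place of code of your own. Each camera call takes 0.05 s, during which the arm holds its last target. There are 200 camera calls.

## Task

Two small drawer fronts stand on edge on the spray board. Push each one over with the fingertips, about where it stands, so that it lies flat on its back with its knob pointing straight up, ready for its face to be sprayed. Do not lift or carry them, never let one fall on its knob side, and leave the tin, jar, spray can and brush alone.

Things in the scene. Friction and masses are not known exactly. Their poses are not given: they have to be found in the camera images.
- spray_board: Fixed flat plywood board on the bench, 500 mm (x) by 800 mm (y) by 10 mm thick, stained with overspray; origin under its centre at table height, so its top is 10 mm above the origin.
- wide_front: Wide low wooden drawer front, standing loose on its lower edge on the spray board, facing any way: 150 mm wide (y), 24 mm thick (x), 115 mm high (z), about 282 g give or take a third. Origin: centre of the lower edge; x points from the knob side to the plain flat back. Pushed high on the knob side it pivots on its rear lower edge and topples by itself past 12 degrees; on its back, x points down.
- tall_front: Narrow tall wooden drawer front, standing loose on its lower edge on the spray board, facing any way: 90 mm wide (y), 26 mm thick (x), 140 mm high (z), about 223 g give or take a third. Origin: centre of the lower edge; x points from the knob side to the plain flat back. Pushed high on the knob side it pivots on its rear lower edge and topples by itself past 11 degrees; on its back, x points down.
- wide_front_knob (a point): Centre of the outer end of the wide front's wooden knob, which is 26 mm across and juts 23 mm out of the -x face, midway across it and 55 mm above the lower edge.
- tall_front_knob (a point): Centre of the outer end of the tall front's wooden knob, which is 26 mm across and juts 23 mm out of the -x face, midway across it and 65 mm above the lower edge.
- lacquer_tin: Bystander: round metal tin with a paper band, 73 mm across, 79 mm high, standing on the spray board on the robot's side. Origin: centre of its underside.
- glue_jar: Bystander: jar with a lid, 60 mm across, 80 mm high, standing on the spray board on the far side. Origin: centre of its underside.
- spray_can: Bystander: upright spray can, 62 mm across, 180 mm high, on the bench left of the spray board. Origin: centre of its underside.
- paint_brush: Bystander: paint brush lying on the bench right of the spray board. Origin: under its middle, x along it.
There are look-alikes about, which are no part of the job. What is shaped like the wide_front but green or red is not meant.

How it is judged:
At the end, for the whole second after the job is handed in: Both drawer fronts lie at rest on their backs on the spray board, knob up to within 8 degrees, the middle of each lower edge within 100 mm of where it started; the bystanders within 30 mm of where they stood and upright (angle between each of wide_front, tall_front's own x axis and vertical above 3 rad and distance of each of wide_front, tall_front from where it was at the start of the episode below 0.1 m and height (world z) of each of wide_front, tall_front below 0.04 m and linear speed of each of wide_front, tall_front below 0.02 m/s and angular speed of each of wide_front, tall_front below 0.1 rad/s and not (distance of any of lacquer_tin, glue_jar, spray_can, paint_brush from where it was at the start of the episode above 0.03 m or angle between any of lacquer_tin, glue_jar, spray_can's own z axis and vertical above 0.4 rad)); the robot touches nothing.
It fails at once if a drawer front is lifted (the middle of its lower edge more than 45 mm above the spray board) (height (world z) of any of wide_front, tall_front above 0.055 m).
It fails at once if a drawer front falls on its knob side (angle between any of wide_front, tall_front's own x axis and vertical below 0.7 rad).
It fails at once if a drawer front is shoved or carried more than 100 mm (distance of any of wide_front, tall_front from where it was at the start of the episode above 0.1 m).
It fails at once if the tin, jar, spray can or brush is moved more than 30 mm, or one of the standing ones knocked over (distance of any of lacquer_tin, glue_jar, spray_can, paint_brush from where it was at the start of the episode above 0.03 m or angle between any of lacquer_tin, glue_jar, spray_can's own z axis and vertical above 0.4 rad).
It also fails if it takes over 45 s, if anything falls off the work surface, if the arm or the gripper's body presses on something with over 40 N, if the wrist force passes 120 N, or if a joint passes its speed limit or range.

## Working session

There is one attempt and no reset: what is moved stays moved. The work goes in short steps, Python scripts to look and compute and a shell command to move; the robot and the scene stay as the last step left them, time stands still between calls to the robot, and variables do not carry over. Pictures are saved under pics/ and viewed, at most 10 in all, crops included, and the job is handed in when it is done.

```bash
mkdir -p pics; python3 - <<'E'
from station import bot
import cv2,numpy as np
ims=[]
for c in("scene","top"):
    f=bot.grab_frame(c); cv2.imwrite(f"pics/{c}0.png",f["img"][:,:,::-1])
    for n in("wide_front","tall_front","wide_front_knob","tall_front_knob","lacquer_tin","glue_jar","spray_can","paint_brush","spray_board"):
        P=cv2.Rodrigues(f["rvec"])[0]
        for r in bot.spot_point(c,n):
            p=np.array(r["position"]);u=P@p+f["tvec"];print(c,n,round(r["conf"],2),p.round(3),int(f["fx"]*u[0]/u[2]+f["cx"]),int(f["fy"]*u[1]/u[2]+f["cy"]))
s=bot.observe();print(s["position"],s["tool_rot"],s["time_s"])
E
```

```text
scene wide_front 0.83 [0.646 0.526 0.006] 374 134
scene wide_front 0.75 [ 0.193  0.364 -0.001] 252 122
scene wide_front 0.65 [0.594 0.208 0.011] 329 181
scene tall_front 0.6 [ 0.544 -0.176  0.007] 265 254
scene wide_front_knob 0.87 [0.161 0.384 0.057] 247 105
scene wide_front_knob 0.8 [0.56  0.196 0.063] 320 169
scene wide_front_knob 0.7 [0.662 0.564 0.051] 383 120
scene wide_front_knob 0.39 [ 0.527 -0.591  0.002] 188 362
scene tall_front_knob 0.83 [ 0.552 -0.215  0.072] 262 251
scene lacquer_tin 0.91 [0.39  0.018 0.01 ] 253 195
scene lacquer_tin 0.49 [ 0.551 -0.218  0.071] 261 252
scene glue_jar 0.95 [ 0.778 -0.003  0.011] 355 242
scene spray_can 0.69 [ 0.459  0.512 -0.   ] 328 122
scene paint_brush 0.74 [ 0.529 -0.591  0.003] 188 362
scene paint_brush 0.7 [ 0.462  0.513 -0.003] 329 122
scene spray_board 0.87 [ 0.581  0.009 -0.004] 301 220
top wide_front 0.72 [0.19  0.366 0.002] 158 314
top wide_front 0.69 [0.594 0.208 0.009] 215 187
top tall_front 0.79 [ 0.544 -0.183  0.007] 335 204
top wide_front_knob 0.89 [0.554 0.195 0.064] 216 195
top wide_front_knob 0.65 [0.161 0.379 0.055] 147 325
top wide_front_knob 0.63 [0.661 0.563 0.054] 103 162
top lacquer_tin 0.62 [0.384 0.016 0.012] 273 252
top glue_jar 0.66 [ 0.78  -0.006  0.007] 282 136
top glue_jar 0.4 [0.555 0.194 0.067] 216 194
top spray_can 0.65 [ 0.459  0.511 -0.   ] 120 227
top paint_brush 0.67 [ 0.53  -0.596 -0.003] 460 211
top spray_board 0.92 [0.582 0.013 0.001] 275 193
top spray_board 0.68 [ 0.553 -0.216  0.076] 349 196
[0.2527221  0.62588933 0.23129754] [-5.99113884e-01 -3.08389356e+00  7.14617259e-05] 1.0
```

```bash
python3 - <<'E'
import cv2,numpy as np
a=cv2.imread("pics/scene0.png");b=cv2.imread("pics/top0.png")
c=cv2.resize(a[70:370,150:450],(600,600))
cv2.imwrite("pics/c1.png",c)
cv2.imwrite("pics/c2.png",cv2.resize(b[110:350,80:400],(800,600)))
E
```

```text
(no output)
```

View pics/c1.png

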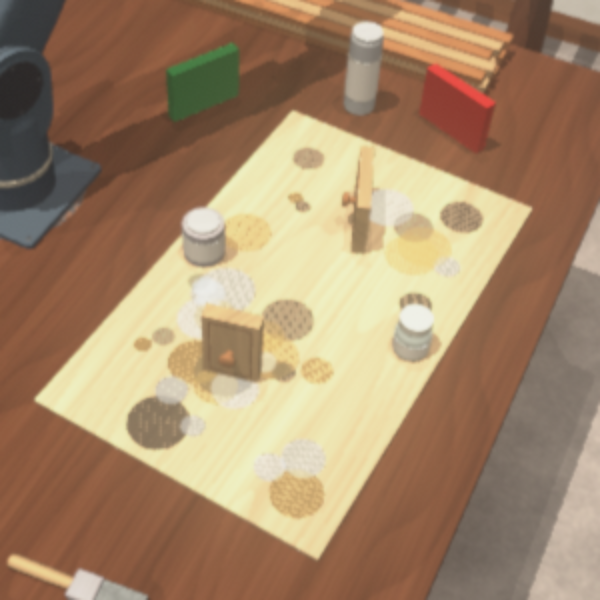

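View pics/c2.png

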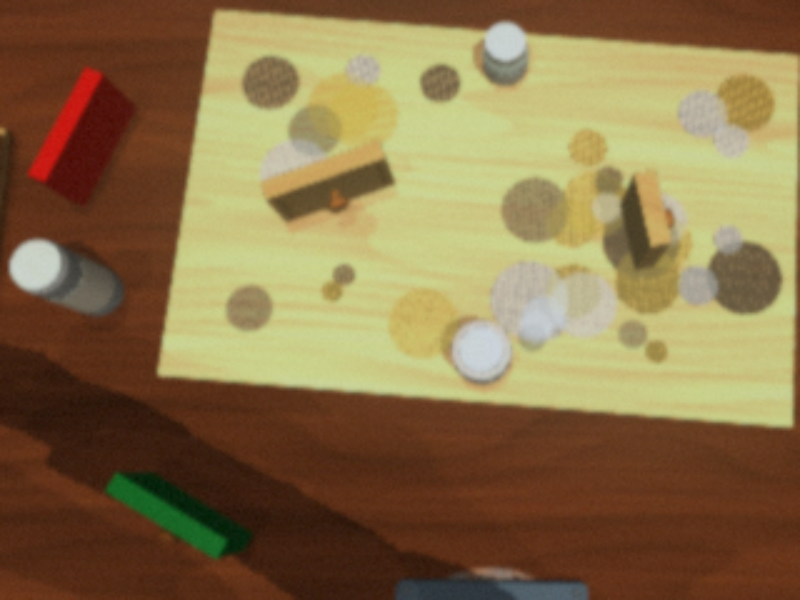

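The candidates for wide_front are in the scene image. Red is at (374,134), green at (252,122), and bare wood on the board at (329,181). The crops confirm that the wooden one is meant: its knob faces the robot. The tall front is at (265,254), with its knob facing -y. Next I'll refine the poses from the outlines.

```bash
cat > fit.py <<'E'
from station import bot
import cv2,numpy as np
from scipy.optimize import minimize
def fit(name,dims,kh,x0):
    w,t,h=dims; obs=[]
    for c in("scene","top"):
        f=bot.grab_frame(c); u0=cv2.projectPoints(np.array([[x0[0],x0[1],.06]]),f["rvec"],f["tvec"],np.array([[f["fx"],0,f["cx"]],[0,f["fy"],f["cy"]],[0,0,1]]),None)[0].ravel()
        for r in bot.outline_of(c,name):
            m=r["region"]; ys,xs=np.nonzero(m)
            if np.hypot(xs.mean()-u0[0],ys.mean()-u0[1])<25: obs.append((f,m)); break
    box=np.array([[a,b,z] for a in(-t/2,t/2) for b in(-w/2,w/2) for z in(0,h)])
    th=np.arange(0,6.28,.5); kn=np.array([[a,.013*np.cos(q),kh+.013*np.sin(q)] for a in(-t/2,-t/2-.023) for q in th])
    def cost(p):
        R=np.array([[np.cos(p[2]),-np.sin(p[2]),0],[np.sin(p[2]),np.cos(p[2]),0],[0,0,1]]); e=0
        for f,m in obs:
            K=np.array([[f["fx"],0,f["cx"]],[0,f["fy"],f["cy"]],[0,0,1]]); im=np.zeros((1680,2240),np.uint8)
            for g in(box,kn):
                u=cv2.projectPoints(g@R.T+[p[0],p[1],.01],f["rvec"],f["tvec"],K,None)[0]
                cv2.fillConvexPoly(im,cv2.convexHull((u*4+1.5).round().astype(np.int32)),255)
            im=cv2.resize(im,(560,420),interpolation=cv2.INTER_AREA)/255.
            e+=1-np.minimum(im,m).sum()/np.maximum(im,m).sum()
        return e
    s=np.array([[0,0,0],[.01,0,.0],[0,.01,0],[0,0,.2]])
    r=minimize(cost,x0,method="Nelder-Mead",options=dict(initial_simplex=x0+s,maxiter=150))
    return len(obs),r.x.round(4),np.degrees(r.x[2]).round(1),round(r.fun,3)
if __name__=="__main__":
    print(fit("wide_front",(.15,.024,.115),.055,np.array([.594,.208,.31])))
    print(fit("tall_front",(.09,.026,.14),.065,np.array([.544,-.18,1.8])))
E
python3 fit.py
```

```text
(2, array([0.593 , 0.2107, 0.3768]), np.float64(21.6), np.float64(0.191))
(2, array([ 0.5457, -0.1784,  1.7812]), np.float64(102.1), np.float64(0.169))
```

```bash
python3 -m handwheel '[-1,-0.71,0,0, -1,-0.71,0,0, -1,-0.71,0,0, -1,-0.71,0,0]' -1 && python3 -m handwheel '[-1,-0.71,0,0, -1,-0.71,0,0, -1,-0.71,0,0, -1,-0.71,0,0]' && python3 -m handwheel '[-0.83,-0.59,0,-0.239, -0.83,-0.59,0,-0.239, -0.83,-0.59,0,-0.239, -0.83,-0.59,0,-0.239, -0.83,-0.59,0,-0.239]'
```

```text
time_s: 1.9
position: [0.356, 0.4662, 0.2319]
tool_rot: [0.611, 3.079, -0.002]
ft_force: [-0.5, 0.9, 0.6]
opening: 0.0124
grip_force: 0.0
time_s: 2.4
position: [0.4541, 0.3117, 0.2316]
tool_rot: [0.611, 3.08, -0.002]
ft_force: [-1.4, 1.6, -0.5]
opening: 0.0001
grip_force: 0.0
time_s: 3.02
position: [0.5334, 0.1885, 0.2312]
tool_rot: [0.573, -3.089, -0.002]
ft_force: [0.5, -0.6, -0.5]
opening: 0.0003
grip_force: 0.0
```

```bash
python3 -m handwheel '[0,0,0.84,0, 0,0,0.84,0, 0,0,0.84,0, 0,0,0.84,0]' && python3 -m handwheel '[-0.1,0,0,0, -0.18,0,0,0, -0.24,0,0,0, -0.28,0,0,0, -0.31,0,0,0, -0.34,0,0,0, -0.37,0,0,0, -0.4,0,0,0]'; python3 - <<'E'
from station import bot
import cv2
cv2.imwrite("pics/s1.png",cv2.resize(bot.grab_frame("scene")["img"][100:260,220:440,::-1],(770,560)))
E
```

```text
time_s: 3.52
position: [0.5342, 0.1887, 0.107]
tool_rot: [-0.572, 3.087, 0.001]
ft_force: [0.8, 0.2, 0.7]
opening: 0.0001
grip_force: 0.0
time_s: 4.53
position: [0.5897, 0.209, 0.1052]
tool_rot: [0.573, -3.089, 0.0]
ft_force: [0.4, -0.5, -1.1]
opening: -0.0002
grip_force: 0.0
```

View pics/s1.png

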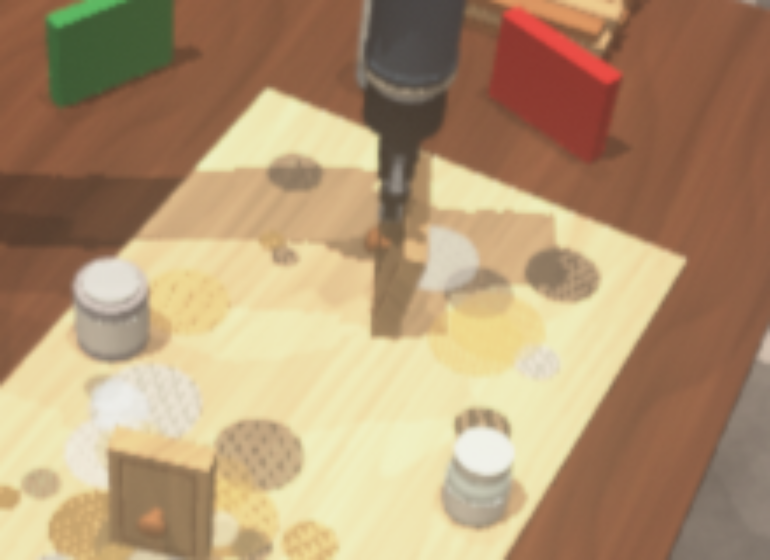

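The finger at (395,200) is in contact and the front is tilting, with its knob at (378,240). I'll keep pushing.

```bash
python3 -m handwheel '[-0.03,0,0,0, -0.06,0,0,0, -0.09,0,0,0, -0.12,0,0,0, -0.15,0,0,0, -0.15,0,0,0]'; python3 - <<'E'
from station import bot
import cv2
cv2.imwrite("pics/s2.png",cv2.resize(bot.grab_frame("scene")["img"][100:260,220:440,::-1],(770,560)))
E
```

```text
time_s: 5.32
position: [0.6107, 0.2171, 0.1052]
tool_rot: [-0.573, 3.089, 0.0]
ft_force: [-1.0, -0.0, 0.0]
opening: 0.0001
grip_force: 0.0
```

View pics/s2.png

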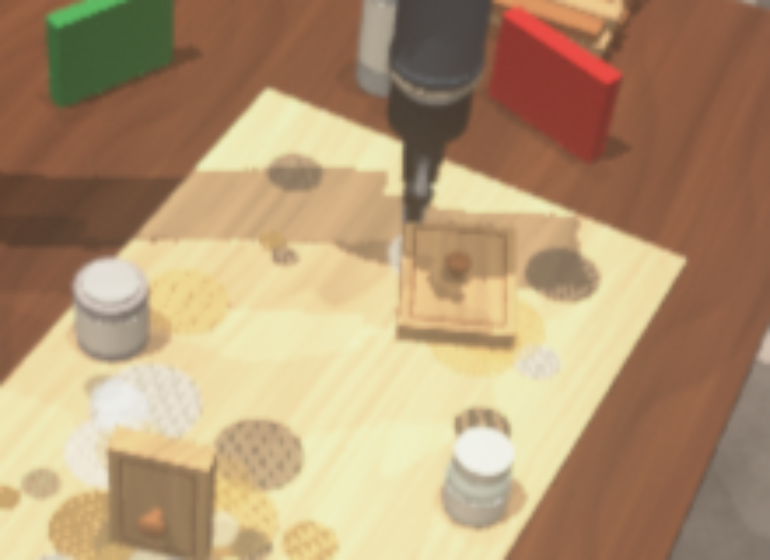

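The wide front lies flat with its knob up at (458,262). Now the tall one.

```bash
python3 -m handwheel '[0,0,-0.84,0, 0,0,-0.84,0, 0,0,-0.84,0, 0,0,-0.84,0]' && python3 -m handwheel '[0.474,-0.922,0,0, 0.474,-0.922,0,0, 0.474,-0.922,0,0, 0.474,-0.922,0,0]' && python3 -m handwheel '[0.474,-0.922,0,0, 0.474,-0.922,0,0, 0.474,-0.922,0,0, 0.474,-0.922,0,0]' && python3 -m handwheel '[0.474,-0.922,0,0.55, 0.474,-0.922,0,0.55, 0.474,-0.922,0,0.55, 0.474,-0.922,0,0.55, 0.474,-0.922,0,0.55, 0.474,-0.922,0,0.55, 0.474,-0.922,0,0.55, 0.474,-0.922,0,0.55, 0.474,-0.922,0,0.55, 0.474,-0.922,0,0.55, 0.474,-0.922,0,0.55]'
```

```text
time_s: 5.88
position: [0.6101, 0.2168, 0.2313]
tool_rot: [-0.573, 3.089, -0.0]
ft_force: [0.1, 0.2, -0.1]
opening: -0.0004
grip_force: 0.0
time_s: 6.38
position: [0.5927, 0.0586, 0.2298]
tool_rot: [0.565, -3.087, 0.002]
ft_force: [-0.1, 0.4, 0.6]
opening: -0.0002
grip_force: 0.0
time_s: 6.88
position: [0.5762, -0.0943, 0.2301]
tool_rot: [0.567, -3.088, 0.0]
ft_force: [0.5, 0.6, 0.1]
opening: 0.0002
grip_force: 0.0
time_s: 8.25
position: [0.5607, -0.2454, 0.2307]
tool_rot: [-1.97, -2.446, 0.0]
ft_force: [-0.7, -0.2, 1.1]
opening: -0.0001
grip_force: 0.0
```

```bash
python3 - <<'E'
from station import bot
from scipy.spatial.transform import Rotation as R
s=bot.observe();print(s["position"],R.from_rotvec(s["tool_rot"]).as_matrix().round(3)[:,0],s["qpos"].round(2) if hasattr(s["qpos"],"round") else s["qpos"])
E
```

```text
[ 0.56073423 -0.24539497  0.23067064] [-0.213  0.977  0.001] [ 0.07  0.51  0.42  1.62 -0.23  1.06  0.78]
```

```bash
python3 -m handwheel '[0,0,0.69,0, 0,0,0.69,0, 0,0,0.69,0, 0,0,0.69,0]' && python3 -m handwheel '[0.1,0,0,0, 0.18,0,0,0, 0.25,0,0,0, 0.28,0,0,0, 0.31,0,0,0, 0.34,0,0,0, 0.37,0,0,0, 0.4,0,0,0, 0.43,0,0,0, 0.46,0,0,0, 0.49,0,0,0, 0.52,0,0,0, 0.55,0,0,0, 0.55,0,0,0, 0.55,0,0,0]'; python3 - <<'E'
from station import bot
import cv2
cv2.imwrite("pics/s3.png",cv2.resize(bot.grab_frame("scene")["img"][120:320,200:420,::-1],(660,600)))
E
```

```text
time_s: 8.75
position: [0.5611, -0.2473, 0.1293]
tool_rot: [1.974, 2.442, 0.001]
ft_force: [0.3, -0.8, 0.5]
opening: -0.0001
grip_force: 0.0
time_s: 10.62
position: [0.5431, -0.1663, 0.1279]
tool_rot: [1.976, 2.442, -0.0]
ft_force: [-0.3, -0.4, 0.0]
opening: -0.0002
grip_force: 0.0
```

View pics/s3.png

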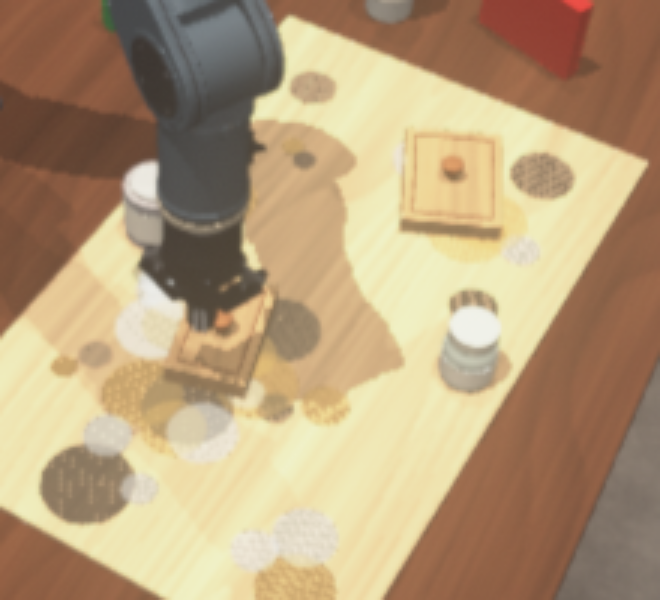

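Both fronts are flat, the tall one with its knob up at (222,320). I'll raise the arm, let things settle and check.

```bash
python3 -m handwheel '[0,0,-0.7,0, 0,0,-0.7,0, 0,0,-0.7,0, -0.9,0,-0.8,0, -0.9,0,-0.8,0, -0.9,0,-0.8,0, -0.9,0,-0.8,0, -0.9,0,-0.8,0]'; python3 - <<'E'
from station import bot
import cv2
for c in("scene","top"):
    im=bot.grab_frame(c)["img"]
    for n in("wide_front","tall_front","wide_front_knob","tall_front_knob","lacquer_tin","glue_jar"):
        for r in bot.spot_point(c,n)[:3]: print(c,n,round(r["conf"],2),r["position"])
cv2.imwrite("pics/t4.png",im[:,:,::-1])
E
```

```text
time_s: 11.68
position: [0.5712, -0.2963, 0.247]
tool_rot: [-1.973, -2.442, -0.001]
ft_force: [0.1, 0.8, -0.1]
opening: 0.0002
grip_force: 0.0
scene wide_front 0.65 [0.606, 0.2154, 0.0202]
scene tall_front 0.62 [0.5363, -0.1579, 0.024]
scene wide_front_knob 0.68 [0.6599, 0.2341, 0.0549]
scene wide_front_knob 0.65 [0.661, 0.5625, 0.0566]
scene tall_front_knob 0.8 [0.5288, -0.0978, 0.0561]
scene tall_front_knob 0.67 [0.6067, 0.2159, 0.0234]
scene glue_jar 0.86 [0.7744, -0.0028, 0.0119]
top wide_front 0.97 [0.6448, 0.5259, -0.0004]
top wide_front 0.65 [0.6099, 0.2145, 0.0241]
top wide_front 0.61 [0.1886, 0.3658, -0.0012]
top tall_front 0.56 [0.5303, -0.097, 0.0617]
top tall_front 0.52 [0.543, -0.1654, 0.0222]
top wide_front_knob 0.79 [0.6583, 0.563, 0.0545]
top wide_front_knob 0.7 [0.6542, 0.234, 0.0557]
top wide_front_knob 0.65 [0.1579, 0.3765, 0.0555]
top tall_front_knob 0.6 [0.5281, -0.0975, 0.0581]
top lacquer_tin 0.51 [0.383, 0.0152, 0.0109]
top glue_jar 0.71 [0.777, -0.0058, 0.0091]
```

View pics/t4.png

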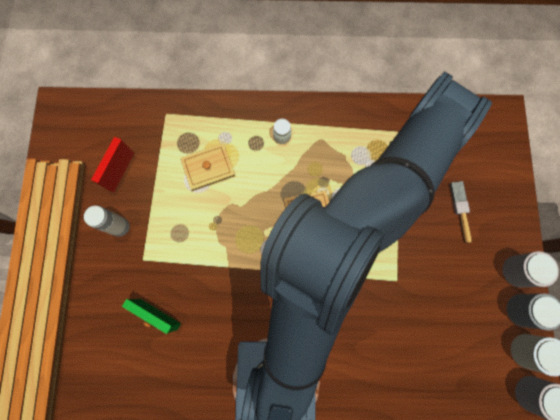

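The top view shows the wide front flat at (207,167). The bystanders that show are unmoved; the arm hides the tin, but it was located at its starting position. Both knobs measure about 56 mm high and both origins moved by about 20 mm, so the job is done.

```bash
python3 -c "
from station import bot
print(bot.job_done())"
```

```text
the job is handed in; nothing more can be done
None
```

Both drawer fronts lie flat on their backs with their knobs up, each about 20 mm from where it stood. The tin and jar measured where they started, the can and brush were never approached, and the job is handed in; no verdict came back.

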